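# Make up a sgraffito kit and a trailing kit

## Robot

A 7-joint arm with a two-finger parallel gripper is mounted at the origin on a cart in front of the work surface, level with it; the furniture and walls round the work are solid. World frame = base frame: x ahead of the robot, y to its left, z up, the work surface at z = 0. Lengths are in mm, angles in rad, forces in N, time in s.
With the tool pointing down it reaches from about 350 to 900 mm from the base axis. Payload 7.2 kg.
Tool frame: the origin (TCP) lies where the fingers leave the gripper's body, on its centre line; the fingertips stand 80 mm ahead of it and the grasp point (between the pads) lies 61 mm ahead of it; z points along the fingers, y is the line along which they close (so a half turn about z gives the same grasp; the last joint's range is limited). The gripper opens to 88 mm and grips with 3 to 60 N. Pads are 20 mm wide; open, the fingers measure 115 mm over their backs; the gripper's body (75 mm by 178 mm) begins 61 mm behind the grasp point.
Start: joints at [1.06, 0.411, -0.013, 1.596, 0.006, 1.134, -0.082], TCP at [267.783, -564.729, 302.653] pointing down, gripper open.
Joint ranges: [-2.95, 2.95], [-0.29, 1.99], [-1.47, 1.44], [0.14, 2.54], [-1.03, 4.17], [0.13, 1.85], [-2.86, 2.86]. Speed limits (rad/s): [2.39, 2.39, 3.01, 3.01, 3.14, 3.14, 3.14].

## Interface

Orientations are given as a unit quaternion [w, x, y, z].
In Python, from cell import telemetry, get_image, get_calibration, job gives the robot as it stands.
- The arm moves only by the tool drive_tool, never from a script. Its argument "targets" is one flat list of numbers, 6 for each row, row after row: the shift along the tool's x, y, z in cm, then the turn, a rotation vector about the tool's x, y, z in degrees. A call has 1 to 10 rows; each row shifts and turns the commanded pose from where the row before left it, along the tool's axes as they then stand; what a row does not reach is not made up. A row lasts 1/12 s, in which the tool goes at most 41.7 mm and 7.16 degrees, less where a joint would pass 70% of its speed; a pose out of reach is approached as far as the arm can. A call with a gripper value outside its range is refused whole. "fingers" is the gripper command: -1 is shut, 1 is fully open, values between are in proportion, set as the call begins (left out, the last holds). The fingers move at their own pace and stop on an object; "newtons" is the grip in N (left out, the last holds). Time passes only in rows, so rows that do not move let the fingers close. It gives the time, the measured TCP pose, the force, the opening and the grip force at its end, in the units of the state.
- telemetry.read_state(): the state, without advancing time (a new reading comes with each control period).
- get_image(name): name is "scene" or "top"; returns the picture (480x640x3 uint8, red, green, blue); there is no depth.
- get_calibration(name): a dict with "mtx" (3x3 intrinsics, pixels), "xyz" and "attitude" of the camera in the world. Camera axes: x right, y down, z forward; pixel columns grow to the right and rows downward; lengths in mm; the calibration is good to about 2 mm. A picture is of the moment at which its call begins. get_calibration takes no time and is no camera call.
- job.sign_off(): hands the job in; it is judged then, once.
The state is a dict: "clock": time; "qpos": joint angles; "joint_vel": joint speeds; "tau": joint torques, N m; "eef_pos": TCP position; "orientation": TCP orientation; "contact_force": force on the tool from outside, world axes, zero at the start; "ft_torque": the same for the moment, N m; "width": finger opening in mm; "grip_force": force on a finger pad.
Only numpy, scipy, OpenCV 4.12 (cv2) and the standard library are available. Lean on these libraries where they do the work, as an engineer would, in place of code of your own. Each camera call takes 0.05 s, during which the arm holds its last target. There are 200 camera calls.

## Task

Make up two kits from the loose stock between the boards and the drawer chest. On the larger board, for sgraffito, lay the loop tool along the long trough, stand the shorter jar upright in the square bay and lay the dark green test tile flat in the middle of the cork pad; on the smaller board, for trailing, lay the needle tool along its trough and stand the small squeeze bottle upright in its square bay. Everything must sit down flat inside its bay, centred and clear of the beads; tip no jar or bottle over, and leave the taller jar and the wooden rib where they are.

Things in the scene. Friction and masses are not known exactly. Their poses are not given: they have to be found in the camera images.
- carving_board: Sgraffito board, the larger plywood board: 235 (x) x 160 (y) x 6 mm. Fixed. Origin: centre of underside, z up. In mm from it: long trough along x, inside 214 x 44, centre (0, -46); square jar bay, inside 84 x 84, centre (55, 30); both floors at z 6, framed by beech beads 6 wide with tops at z 10. Round cork pad 60 across, centre (-55, 30), top at z 10.
- trailing_board: Trailing board, the smaller plywood board, without cork pad: 195 (x) x 150 (y) x 6 mm. Fixed. Origin: centre of underside, z up. In mm from it: trough along x, inside 174 x 36, centre (0, -46); square bottle bay, inside 76 x 76, centre (45, 26); both floors at z 6, framed by beech beads 6 wide with tops at z 10.
- loop_tool: Loose trimming tool with a wooden handle and a wire loop at the end, the longer and wider of the two tools: 26 (x) x 190 (y, its length) x 12 mm; solid for grasping over that whole box. About 35 g. Lies flat; origin: centre of the underside.
- needle_tool: Loose needle tool, the shorter and thinner tool: wooden handle with a steel needle, 11 (x) x 150 (y, its length) x 12 mm; solid for grasping over that whole box. About 20 g. Lies flat; origin: centre of the underside.
- short_jar: Loose screw jar of glaze with white lid, the shorter of two jars in the stock: 66 x 62 mm and 92 mm tall, nearly round, 0.2 to 0.45 kg. Stands upright; origin: centre of the underside.
- small_bottle: Loose small squeeze bottle of glaze, 52 mm across the body and 165 mm tall with its narrow cap; the round body is straight-sided up to 122 mm above its foot, then tapers to the cap. 0.2 to 0.42 kg. Stands upright; origin: centre of the underside.
- tile: Loose round dark green glaze test tile, 42 mm across, 8 mm thick, 20 g. Lies flat; origin: centre of the underside.
- tall_jar: The taller jar, white lid, 66 x 70 mm and 121 mm tall, loose, upright among the stock; not wanted, stays where it is. Origin: centre of the underside.
- rib: Wooden throwing rib, flat half-round plate 60 x 98 x 6 mm, loose, at the right; not wanted, stays where it is. Origin: centre of the underside.
Not all that is in view belongs to the job. What is shaped like the small_bottle but blue is not meant.

How it is judged:
By the outcome, as a careful person would: the job done as asked, in the order asked, and still so for the second after the job is handed in, with the robot touching nothing.
It also fails if it takes over 136 s, if anything falls off the work surface, if the arm or the gripper's body presses on something with over 40 N, if the wrist force passes 120 N, or if a joint passes its speed limit or range.

## Working session

There is one attempt and no reset: what is moved stays moved. The work goes in short steps, Python scripts to look and compute and a tool call to move; the robot and the scene stay as the last step left them, time stands still between calls to the robot, and variables do not carry over. Pictures are saved under pics/ and viewed, at most 14 in all, crops included, and the job is handed in when it is done.

Besides the shell and the picture viewer there is one more tool, called after "Request:" as name(argument=value, ...) on one line, values as JSON. drive_tool: Moves the arm, as the interface text tells. Its arguments: {"type":"object","properties":{"targets":{"type":"array"},"fingers":{"type":"number"},"newtons":{"type":"number"}},"required":["targets"]}

```bash
ls; mkdir -p pics
python3 - <<'E'
from cell import telemetry,get_image,get_calibration
import cv2
for n in("scene","top"):
    cv2.imwrite(f"pics/{n}0.png",get_image(n)[:,:,::-1]); print(n,get_calibration(n))
s=telemetry.read_state(); print(s)
E
```

```text
pics
scene {'mtx': array([[611.52507225,   0.        , 325.2219725 ],
       [  0.        , 611.52507225, 229.97971045],
       [  0.        ,   0.        ,   1.        ]]), 'xyz': array([-710.63483334,  926.19405319,  882.04787009]), 'attitude': array([ 0.21621303, -0.36206825,  0.77861538, -0.46466826])}
top {'mtx': array([[612.06879445,   0.        , 315.41769973],
       [  0.        , 612.06879445, 240.68202381],
       [  0.        ,   0.        ,   1.        ]]), 'xyz': array([ 228.79184203,  -70.66598653, 1430.55828626]), 'attitude': array([-0.0589073 ,  0.70777826, -0.70083072,  0.06645424])}
{'clock': 0.1, 'qpos': array([ 1.05981104,  0.41180707, -0.01275903,  1.59691623,  0.00560748,
        1.13433635, -0.08219515]), 'joint_vel': array([-1.93938659e-04, -5.00639499e-04,  3.21187205e-04, -1.26299905e-03,
        6.95327771e-04,  2.11320263e-04,  9.93267508e-05]), 'tau': array([ 2.67560739e-03, -5.89099324e+01,  6.43961839e-01, -2.91712493e+01,
       -5.37295954e-02,  1.45616411e-02,  6.40540975e-05]), 'eef_pos': array([ 267.63826441, -564.42676633,  301.91892179]), 'orientation': array([-6.87049011e-04,  9.75584091e-01,  2.19625063e-01, -2.00330552e-04]), 'contact_force': array([-0.79654063, -0.18078305,  0.12423837]), 'ft_torque': array([-0.01151904,  0.00637483, -0.03415569]), 'grip_force': 0.0, 'width': 87.68205604489881}
```

View pics/top0.png

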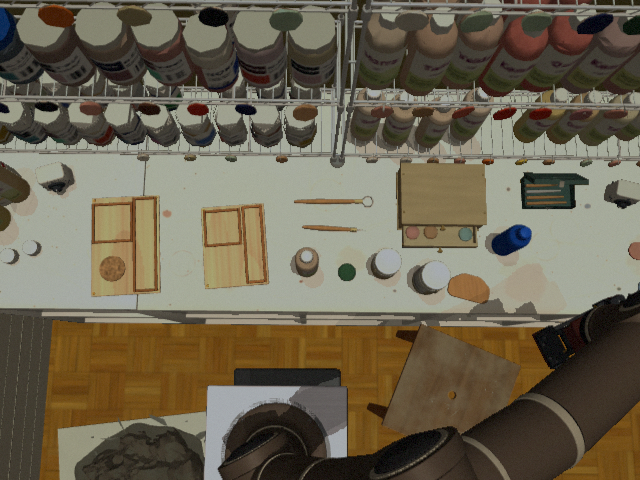

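View pics/scene0.png

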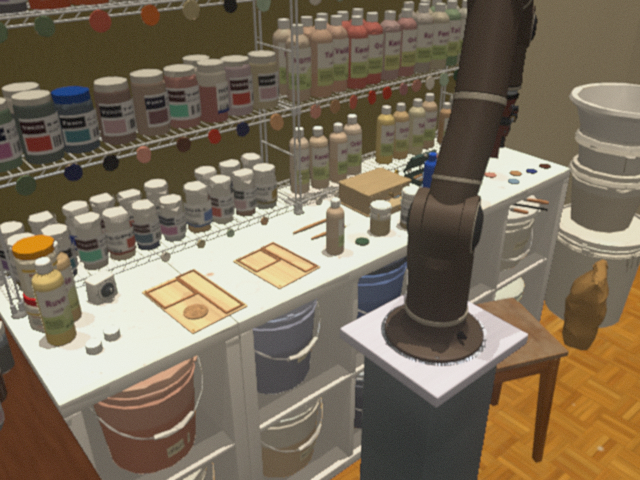

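The two pictures show the sgraffito board at top-view px (125,245), the trailing board at (235,245), the loop tool at (333,201), the needle tool at (331,228) and the bottle at (307,262). The tile is at (347,272), the short jar at (387,263), the tall jar at (432,277) and the rib at (469,287). Next I measure them.

```bash
cat > h.py <<'E'
from cell import telemetry,get_image,get_calibration
import cv2,numpy as np
from scipy.spatial.transform import Rotation as R
def rays(n,uv):
    c=get_calibration(n); w,x,y,z=c["attitude"]
    uv=np.atleast_2d(uv).astype(float)
    d=np.c_[uv,np.ones(len(uv))]@np.linalg.inv(c["mtx"]).T
    return c["xyz"],R.from_quat([x,y,z,w]).apply(d)
def plane(n,uv,z):
    o,d=rays(n,uv); return o+d*((z-o[2])/d[:,2])[:,None]
def proj(n,P):
    c=get_calibration(n); w,x,y,z=c["attitude"]
    p=R.from_quat([x,y,z,w]).inv().apply(np.atleast_2d(P)-c["xyz"])@c["mtx"].T
    return p[:,:2]/p[:,2:]
def two(u1,u2):
    o,d=rays("top",u1);p,e=rays("scene",u2);d=d[0];e=e[0]
    t=np.linalg.lstsq(np.c_[d,-e],p-o,rcond=None)[0]; a=o+d*t[0];b=p+e*t[1]
    return (a+b)/2,np.linalg.norm(a-b)
E
python3 - <<'E'
from h import *
im=cv2.imread("pics/top0.png")
cv2.imwrite("pics/t1.png",cv2.resize(im[180:305,80:280],None,fx=4,fy=4,interpolation=cv2.INTER_CUBIC))
cv2.imwrite("pics/t2.png",cv2.resize(im[180:305,285:485],None,fx=4,fy=4,interpolation=cv2.INTER_CUBIC))
hsv=cv2.cvtColor(im,cv2.COLOR_BGR2HSV)
# anything not worktop-coloured (low saturation bright)
m=((hsv[:,:,1]>70)|(hsv[:,:,2]<110)).astype(np.uint8); 
m[:165]=0;m[306:]=0
cs,_=cv2.findContours(m,cv2.RETR_EXTERNAL,cv2.CHAIN_APPROX_NONE)
for c in cs:
    a=cv2.contourArea(c)
    if a<60: continue
    r=cv2.minAreaRect(c); w=plane("top",[r[0]],6)[0]
    print("px",np.round(r[0],1),"sz",np.round(r[1],1),round(r[2],1),"area",a,"w",w.round(0),
      "corn",plane("top",cv2.boxPoints(r),6)[:,:2].round(0).tolist() if a>3000 else "")
E
```

```text
px [615.5 293.5] sz [47. 23.] -0.0 area 401.5 w [ 366. -789.    6.] corn 
px [476.4 290.4] sz [58.3 26.9] 21.0 area 969.5 w [ 371. -462.    6.] corn 
px [422.3 281.2] sz [32.6 22.3] 59.0 area 322.0 w [ 391. -336.    6.] corn 
px [346.5 271.5] sz [17. 17.] 90.0 area 232.0 w [ 412. -158.    6.] corn 
px [378.8 268.8] sz [28.4 16.9] 48.0 area 162.0 w [ 419. -234.    6.] corn 
px [306. 262.] sz [28. 24.] 90.0 area 542.0 w [433. -63.   6.] corn 
px [633.5 250.5] sz [17. 11.] 90.0 area 151.0 w [ 469. -840.    6.] corn 
px [510.5 239.8] sz [24.4 44.5] 66.8 area 847.0 w [ 492. -548.    6.] corn 
px [329.  227.8] sz [54.1  5.1] 1.8 area 167.5 w [ 516. -117.    6.] corn 
px [234.  245.7] sz [81.6 63.8] 86.1 area 5004.5 w [470. 107.   6.] corn [[563.0, 193.0], [575.0, 41.0], [380.0, 23.0], [368.0, 171.0]]
px [328.5 200.9] sz [69.  5.] 1.0 area 236.0 w [ 581. -115.    6.] corn 
px [125.5 247. ] sz [ 69. 110.] 0.0 area 6477.0 w [464. 362.   6.] corn [[335.0, 433.0], [597.0, 452.0], [599.0, 288.0], [336.0, 274.0]]
px [618.8 196.9] sz [33.6 23.4] 43.6 area 388.0 w [ 600. -815.    6.] corn 
px [554. 190.] sz [36. 68.] 90.0 area 1971.0 w [ 615. -659.    6.] corn 
px [441.  208.5] sz [87. 90.] 90.0 area 6975.0 w [ 566. -385.    6.] corn [[673.0, -278.0], [676.0, -497.0], [462.0, -488.0], [459.0, -275.0]]
px [ 59.4 181.4] sz [22.2 32.4] 47.9 area 397.0 w [622. 529.   6.] corn 
px [ 14.5 197.5] sz [65. 29.] 90.0 area 1066.5 w [581. 633.   6.] corn
```

View pics/t1.png

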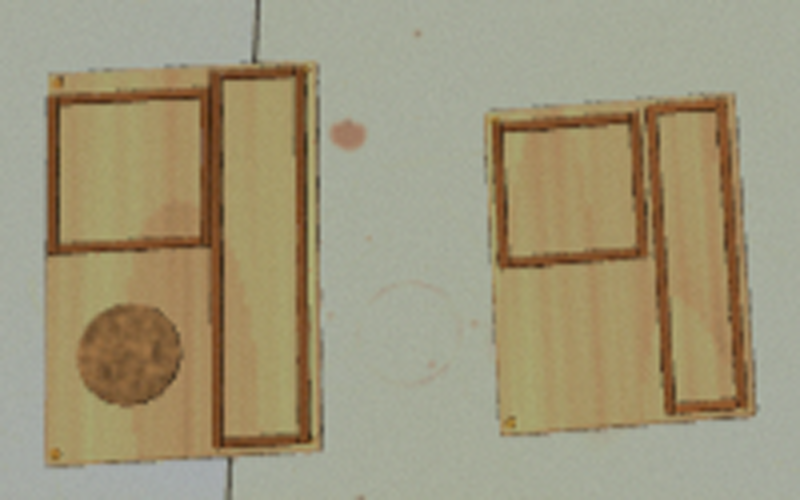

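View pics/t2.png

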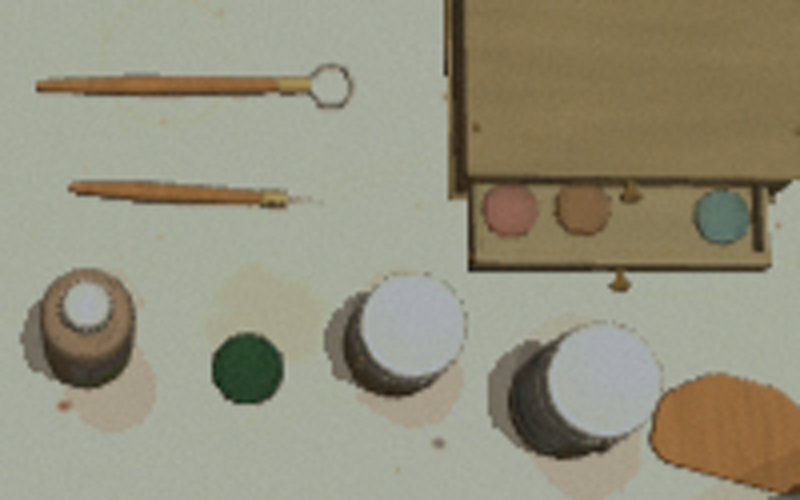

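The crops agree with the listed sizes. They show both boards with the troughs on the world −y side, and the tools lying along world y. Now I turn the pixels I read off into world points and check them.

Run:
```python
from h import *
f=lambda p,x0:(np.atleast_2d(p)+.5)/4-.5+[x0,180]
L=lambda p,z:plane("top",f(p,80),z)[:,:2]
K=lambda p,z:plane("top",f(p,285),z)[:,:2]
def fit(c,sx,sy):  # corners TL,TR,BR,BL = board(+x,+y),(+x,-y),(-x,-y),(-x,+y)
    m=np.array([[sx,sy],[sx,-sy],[-sx,-sy],[-sx,sy]])/2
    w=L(c,6);mu=w.mean(0)
    H=m.T@(w-mu);th=np.arctan2(H[0,1]-H[1,0],H[0,0]+H[1,1]);Rm=np.array([[np.cos(th),-np.sin(th)],[np.sin(th),np.cos(th)]])
    print("board",mu.round(1),"yaw",np.degrees(th).round(2),"res",np.linalg.norm(m@Rm.T+mu-w,axis=1).round(1))
    return lambda q:(Rm@np.array(q)+mu).round(1)
A=fit([(48,73),(318,63),(322,451),(45,466)],235,160)
print("trough",A((0,-46)),L((261,257),10),"bay",A((55,30)),L((130,171),10),"cork",A((-55,30)),L((130,355),10))
B=fit([(486,111),(733,94),(756,414),(501,435)],195,150)
print("trough",B((0,-46)),L((697,256),10),"bay",B((45,26)),L((571,189),10))
for n,e in(("loop",[(36,87),(353,86)]),("needle",[(68,187),(322,203)])):
    w=K(e,6);d=w[0]-w[1];print(n,w.mean(0).round(1),"len",np.linalg.norm(d).round(0),"dir",np.degrees(np.arctan2(d[1],d[0])).round(1))
print("tile",K((248,368),8),"shortjar",K((414,326),92),"tall",K((604,379),121),"bottlecap",K((88,306),165))
print("proj bottle base top",proj("top",[*K((88,306),165)[0],0]))
# shape check in scene: predicted lid positions
for n,p,z in(("short",(414,326),92),("tall",(604,379),121),("bottle",(88,306),165)):
    print(n,"scene px of top",proj("scene",[*K(p,z)[0],z]).round(0))
print("upright foot",two((337,162),(297,210)))
print("chest corner TL",two((399,163),(342,185)), "row158 at z",[plane("top",[(330,158)],z)[0].round(0) for z in(0,100,200)])
im=cv2.imread("pics/scene0.png")
cv2.imwrite("pics/s1.png",cv2.resize(im[110:290,220:460],None,fx=3.3,fy=3.3,interpolation=cv2.INTER_CUBIC))
```

```text
board [469.9 362.1] yaw 3.57 res [0.5 1.8 1.  0.7]
trough [472.7 316.2] [[471.75297509 315.66277206]] bay [522.9 395.5] [[522.42432131 395.73798663]] cork [413.1 388.7] [[413.01577311 388.37503841]]
board [472.  106.2] yaw 5.11 res [1.4 2.  1.3 1. ]
trough [476.1  60.4] [[475.12201581  60.01574775]] bay [514.5 136.1] [[514.49129606 135.44623227]]
loop [ 580.8 -126.7] len 190.0 dir 90.9
needle [ 514.6 -127.2] len 151.0 dir 87.0
tile [[ 411.28397052 -158.49837783]] shortjar [[ 424.83877878 -245.1614137 ]] tall [[ 392.79467719 -343.65388225]] bottlecap [[422.91398603 -65.11983698]]
proj bottle base top [[306.80967593 266.74771632]]
short scene px of top [[381. 205.]]
tall scene px of top [[412. 190.]]
bottle scene px of top [[335. 199.]]
upright foot (array([ 679.36695502, -132.18665088,   12.56599905]), np.float64(7.9368568578181))
chest corner TL (array([ 652.28428548, -282.23061995,   67.58883052]), np.float64(16.97191416837763)) row158 at z [array([ 690., -119.,    0.]), array([ 658., -115.,  100.]), array([ 626., -112.,  200.])]
```

View pics/s1.png

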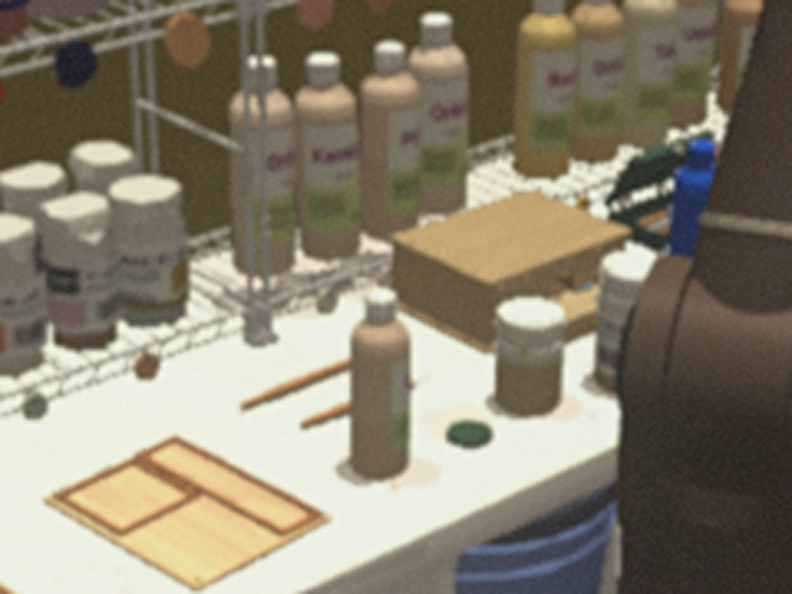

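The upright stands at about (679,−132), behind the loop tool. I will grip the loop with the fingers opened to about 62 mm and the gripper offset 10 mm toward the robot. That keeps the gripper body clear of the shelf and the fingers clear of the needle tool. First I turn and then travel.

Request:
drive_tool(targets=[0,0,0,0,0,-6.55,0,0,0,0,0,-6.55,0,0,0,0,0,-6.55,0,0,0,0,0,-6.55,0,0,0,0,0,-6.55,0,0,0,0,0,-6.55,0,0,0,0,0,-6.55,0,0,0,0,0,-6.55,0,0,0,0,0,-6.55,0,0,0,0,0,-6.55], fingers=0.41, newtons=15)

```text
clock: 0.93
eef_pos: [267.6, -564.6, 302.2]
orientation: [-0.0, 0.7, 0.714, 0.0]
contact_force: [0.2, 0.3, -0.6]
width: 61.7
grip_force: 0.0
```

Request:
drive_tool(targets=[3.1,2.2,0,0,0,0,3.1,2.2,0,0,0,0,3.1,2.2,0,0,0,0,3.1,2.2,0,0,0,0,3.1,2.2,0,0,0,0,3.1,2.2,0,0,0,0,3.1,2.2,0,0,0,0,3.1,2.2,0,0,0,0,3.1,2.2,0,0,0,0,3.1,2.2,0,0,0,0])

```text
clock: 1.77
eef_pos: [483.6, -249.8, 302.5]
orientation: [-0.0, 0.702, 0.712, -0.0]
contact_force: [1.0, -0.8, 0.2]
width: 61.6
grip_force: 0.0
```

Request:
drive_tool(targets=[3.1,2.2,0,0,0,0,3.1,2.2,0,0,0,0,3.1,2.2,0,0,0,0,3.1,2.2,0,0,0,0,0,0,4,0,0,0,0,0,4,0,0,0,0,0,4,0,0,0,0,0,0,0,0,0,0,0,0,0,0,0])

```text
clock: 2.52
eef_pos: [568.0, -125.9, 181.2]
orientation: [-0.002, 0.702, 0.713, -0.001]
contact_force: [0.8, 0.2, 0.2]
width: 62.2
grip_force: 0.0
```

```bash
cat >> h.py <<'E'
def go(x,y,z,th):
    """tool-frame shift (cm) at present yaw and turn (deg) to TCP x,y,z, yaw th"""
    s=telemetry.read_state();w,a,b,c=s["orientation"];M=R.from_quat([a,b,c,w])
    d=M.inv().apply(np.array([x,y,z])-s["eef_pos"])/10
    T=R.from_euler("z",th,degrees=True)*R.from_euler("x",180,degrees=True)
    t=(M.inv()*T).as_rotvec(degrees=True)
    print("t",round(s["clock"],1),"pos",s["eef_pos"].round(1),"shift cm",d.round(2),"turn",t.round(1),"F",s["contact_force"].round(1),"w",round(s["width"],1),"g",round(s["grip_force"],1),"q7",round(s["qpos"][6],2))
E
python3 -c "
from h import *
go(570,-125,86,90.9)
cv2.imwrite('pics/a1.png',cv2.resize(get_image('top')[150:300,260:460,::-1],None,fx=4,fy=4))"
```

```text
t 2.5 pos [ 568.  -125.9  181.2] shift cm [0.07 0.25 9.52] turn [-0.3 -0.1 -0. ] F [0.8 0.2 0.2] w 62.2 g 0.0 q7 -0.08
```

View pics/a1.png

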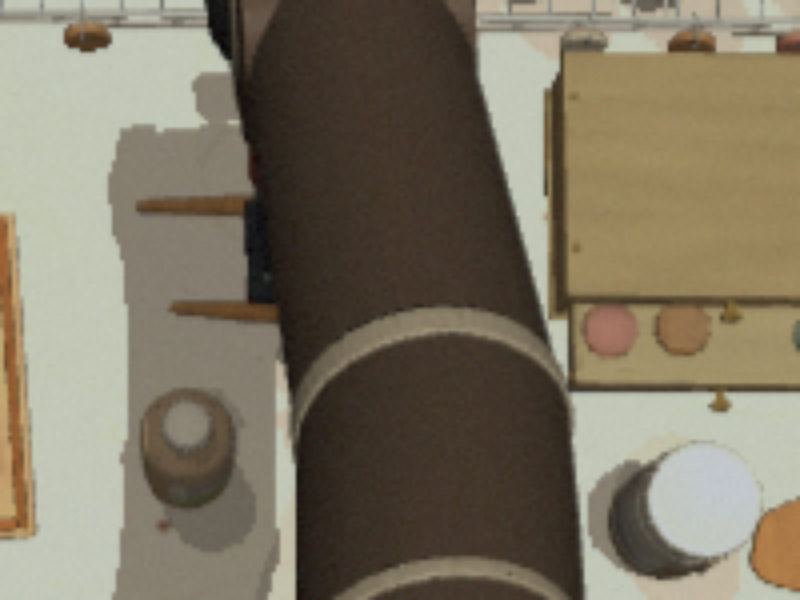

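The arm covers the loop and needle in this view. The bottle (px 190,440 in the crop), the tall jar and the chest are untouched. The position is within 3 mm, so I descend, close and lift.

Request:
drive_tool(targets=[0,0.25,0,0,0,0,0,0,3.5,0,0,0,0,0,3,0,0,0,0,0,2,0,0,0,0,0,1,0,0,0,0,0,0,0,0,0,0,0,0,0,0,0])

```text
clock: 3.15
eef_pos: [572.8, -126.3, 89.4]
orientation: [0.001, 0.702, 0.712, 0.001]
contact_force: [0.7, 0.1, -0.3]
width: 61.9
grip_force: 0.0
```

Request:
drive_tool(targets=[0,0,0,0,0,0,0,0,0,0,0,0,0,0,0,0,0,0,0,0,0,0,0,0,0,0,0,0,0,0,0,0,0,0,0,0,0,0,0,0,0,0], fingers=-0.8, newtons=15)

```text
clock: 3.73
eef_pos: [571.9, -126.1, 88.0]
orientation: [0.0, 0.702, 0.712, 0.0]
contact_force: [1.2, -0.0, 2.7]
width: 25.6
grip_force: 15.0
```

```bash
python3 -c "
from h import *
go(472,316,190,183.6)"
```

```text
t 3.7 pos [ 571.9 -126.1   88. ] shift cm [ 44.35  -9.31 -10.21] turn [  0.    0.  -92.7] F [ 1.2 -0.   2.7] w 25.6 g 15.0 q7 -0.14
```

Request:
drive_tool(targets=[0,0,-1,0,0,0,0,0,-2.5,0,0,0,0,0,-4,0,0,0,0,0,-3.5,0,0,0,2,-0.4,0,0,0,0,3.7,-0.8,0,0,0,0,3.7,-0.8,0,0,0,0,3.7,-0.8,0,0,0,0,3.7,-0.8,0,0,0,0,3.7,-0.8,0,0,0,0])

```text
clock: 4.57
eef_pos: [523.7, 79.7, 198.3]
orientation: [0.0, 0.702, 0.712, -0.0]
contact_force: [0.8, 0.2, 0.4]
width: 25.1
grip_force: 15.0
```

Request:
drive_tool(targets=[3.7,-0.8,0,0,0,0,3.7,-0.8,0,0,0,0,3.7,-0.8,0,0,0,0,3.7,-0.8,0,0,0,0,3.7,-0.8,0,0,0,0,3.3,-0.8,0,0,0,0,2,-0.4,0,0,0,0,0,0,0,0,0,-7,0,0,0,0,0,-7,0,0,0,0,0,-7])

```text
clock: 5.4
eef_pos: [468.3, 316.1, 198.1]
orientation: [0.0, 0.557, 0.831, -0.0]
contact_force: [0.2, -0.8, 0.1]
width: 25.9
grip_force: 15.0
```

Request:
drive_tool(targets=[0,0,0,0,0,-7,0,0,0,0,0,-7,0,0,0,0,0,-7,0,0,0,0,0,-7,0,0,0,0,0,-7,0,0,0,0,0,-7,0,0,0,0,0,-7,0,0,0,0,0,-7,0,0,0,0,0,-7,0,0,0,0,0,-7])

```text
clock: 6.23
eef_pos: [468.8, 315.1, 198.1]
orientation: [0.0, -0.019, 1.0, -0.0]
contact_force: [-0.3, -0.3, -0.5]
width: 25.9
grip_force: 15.0
```

Request:
drive_tool(targets=[0,0,0,0,0,-1.7,0,0,0,0,0,0,0,0,0,0,0,0])

```text
clock: 6.48
eef_pos: [468.9, 315.2, 197.9]
orientation: [-0.0, -0.03, 1.0, -0.0]
contact_force: [-0.2, 0.6, 0.0]
width: 25.5
grip_force: 15.0
```

```bash
python3 -c "
from h import *
go(472.3,316,94,183.6)
print(proj('top',[472,316,115]),proj('scene',[472,316,115]))
a=get_image('scene')[190:390,100:300,::-1];b=get_image('top')[170:300,70:260,::-1]
cv2.imwrite('pics/a2.png',np.hstack([cv2.resize(a,(390,390)),cv2.resize(b,(410,390))]))"
```

```text
t 6.5 pos [468.9 315.2 197.9] shift cm [-0.34  0.06 10.39] turn [-0.  -0.  -0.1] F [-0.2  0.6  0. ] w 25.5 g 15.0 q7 0.48
[[132.06870088 235.50430296]] [[205.37877544 254.03731231]]
```

View pics/a2.png

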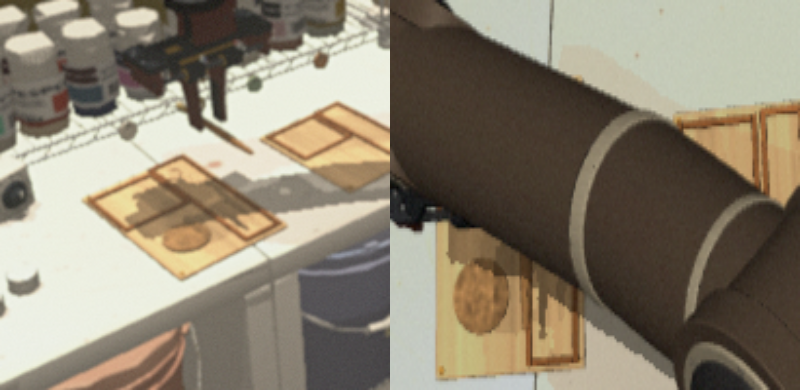

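The loop tool is held level over the sgraffito board. I lower it into the trough.

Request:
drive_tool(targets=[-0.34,0.05,0,0,0,0,0,0,3.5,0,0,0,0,0,3.5,0,0,0,0,0,2,0,0,0,0,0,1,0,0,0,0,0,0.2,0,0,0,0,0,0,0,0,0,0,0,0,0,0,0,0,0,0,0,0,0])

```text
clock: 7.33
eef_pos: [472.9, 316.8, 97.1]
orientation: [0.001, -0.031, 1.0, 0.001]
contact_force: [-0.3, 0.7, -0.7]
width: 25.2
grip_force: 15.0
```

```bash
python3 -c "
from h import *
go(472.3,316,94,183.6)"
```

```text
t 7.3 pos [472.9 316.8  97.1] shift cm [ 0.07 -0.07  0.31] turn [ 0.1  0.1 -0. ] F [-0.3  0.7 -0.7] w 25.2 g 15.0 q7 0.38
```

Request:
drive_tool(targets=[0,-0.05,0.15,0,0,0,0,0,0.15,0,0,0,0,0,0,0,0,0,0,0,0,0,0,0])

```text
clock: 7.67
eef_pos: [472.9, 315.8, 93.5]
orientation: [0.001, -0.031, 1.0, 0.0]
contact_force: [-0.5, -1.5, 5.2]
width: 25.8
grip_force: 15.0
```

Request:
drive_tool(targets=[0,0,0,0,0,0,0,0,0,0,0,0,0,0,0,0,0,0,0,0,0,0,0,0], fingers=0)

```text
clock: 8.0
eef_pos: [472.2, 315.6, 92.5]
orientation: [-0.0, -0.031, 1.0, -0.0]
contact_force: [-0.2, -0.4, -0.3]
width: 43.4
grip_force: 0.0
```

Request:
drive_tool(targets=[0,0,-2,0,0,0,0,0,-4,0,0,0,0,0,-4,0,0,0,0,0,-4,0,0,0,0,0,0,0,0,7,0,0,0,0,0,7,0,0,0,0,0,7,0,0,0,0,0,7,0,0,0,0,0,7,0,0,0,0,0,7])

```text
clock: 8.83
eef_pos: [472.2, 315.6, 232.6]
orientation: [-0.0, 0.332, 0.943, -0.0]
contact_force: [0.6, -0.0, 0.2]
width: 43.7
grip_force: 0.0
```

Request:
drive_tool(targets=[0,0,0,0,0,7,0,0,0,0,0,7,0,0,0,0,0,7,0,0,0,0,0,7,0,0,0,0,0,7,0,0,0,0,0,7,0,0,0,0,0,7,0,0,0,0,0,2.6,0,0,0,0,0,0], fingers=1)

```text
clock: 9.58
eef_pos: [472.1, 315.7, 232.6]
orientation: [0.0, 0.708, 0.706, -0.0]
contact_force: [0.8, 0.6, -0.4]
width: 87.8
grip_force: 0.0
```

```bash
python3 -c "
from h import *
go(424.8,-245,240,90)"
```

```text
t 9.6 pos [472.1 315.7 232.6] shift cm [-56.08  -4.61  -0.73] turn [-0.   0.  -0.1] F [ 0.8  0.6 -0.4] w 87.8 g 0.0 q7 -0.92
```

Request:
drive_tool(targets=[0,0,-4,0,0,0,-2,0,0,0,0,0,-3.8,-0.3,0,0,0,0,-3.8,-0.3,0,0,0,0,-3.8,-0.3,0,0,0,0,-3.8,-0.3,0,0,0,0,-3.8,-0.3,0,0,0,0,-3.8,-0.3,0,0,0,0,-3.8,-0.3,0,0,0,0,-3.8,-0.3,0,0,0,0])

```text
clock: 10.42
eef_pos: [447.5, -10.1, 272.8]
orientation: [0.0, 0.706, 0.708, 0.0]
contact_force: [1.0, -0.2, 0.1]
width: 87.5
grip_force: 0.0
```

Request:
drive_tool(targets=[-3.8,-0.3,0,0,0,0,-3.8,-0.3,0,0,0,0,-3.8,-0.3,0,0,0,0,-3.8,-0.4,0,0,0,0,-3.8,-0.4,0,0,0,0,-3.8,-0.4,0,0,0,0,-0.9,-0.4,0,0,0,0,0,0,3,0,0,0,0,0,0,0,0,0,0,0,0,0,0,0])

```text
clock: 11.25
eef_pos: [422.3, -244.5, 241.8]
orientation: [-0.002, 0.707, 0.708, -0.0]
contact_force: [-0.5, 1.1, -1.1]
width: 87.7
grip_force: 0.0
```

```bash
python3 -c "
from h import *
go(424.8,-245,112,90)"
```

```text
t 11.2 pos [ 422.3 -244.5  241.8] shift cm [-0.08  0.29 12.97] turn [-0.2 -0.1  0.1] F [-0.5  1.1 -1.1] w 87.7 g 0.0 q7 0.34
```

Request:
drive_tool(targets=[0,0.25,0,0,0,0,0,0,3,0,0,0,0,0,3,0,0,0,0,0,3,0,0,0,0,0,2.5,0,0,0,0,0,1.5,0,0,0,0,0,0,0,0,0])

```text
clock: 11.83
eef_pos: [425.2, -244.0, 110.9]
orientation: [-0.002, 0.706, 0.708, -0.0]
contact_force: [0.5, 0.4, -0.0]
width: 87.8
grip_force: 0.0
```

Request:
drive_tool(targets=[0,0,0,0,0,0,0,0,0,0,0,0,0,0,0,0,0,0,0,0,0,0,0,0,0,0,0,0,0,0,0,0,0,0,0,0], fingers=-0.5, newtons=30)

```text
clock: 12.33
eef_pos: [426.2, -245.7, 113.8]
orientation: [0.001, 0.707, 0.707, 0.0]
contact_force: [-0.3, 0.7, 8.0]
width: 60.2
grip_force: 30.0
```

Request:
drive_tool(targets=[0,0,-0.5,0,0,0,0,0,-1.5,0,0,0,0,0,-2.5,0,0,0,0,0,-3,0,0,0,0,0,-3,0,0,0,0,0,-3,0,0,0,0,0,-3,0,0,0,0,0,-1.5,0,0,0])

```text
clock: 13.0
eef_pos: [426.0, -245.5, 296.5]
orientation: [0.002, 0.707, 0.707, 0.001]
contact_force: [0.8, 0.4, -1.5]
width: 59.9
grip_force: 30.0
```

```bash
python3 -c "
from h import *
go(522.6,395.6,280,93.6)"
```

```text
t 13.0 pos [ 426.  -245.5  296.5] shift cm [64.12  9.62  1.55] turn [ 0.2  0.1 -3.6] F [ 0.8  0.4 -1.5] w 59.9 g 30.0 q7 0.35
```

Request:
drive_tool(targets=[1,0.1,0,0,0,0,2.4,0.4,0,0,0,0,3.7,0.6,0,0,0,0,3.7,0.6,0,0,0,0,3.7,0.6,0,0,0,0,3.7,0.6,0,0,0,0,3.7,0.6,0,0,0,0,3.7,0.6,0,0,0,0,3.7,0.6,0,0,0,0,3.7,0.6,0,0,0,0])

```text
clock: 13.83
eef_pos: [477.4, 86.9, 291.4]
orientation: [-0.001, 0.707, 0.707, -0.001]
contact_force: [0.4, 0.4, -2.8]
width: 59.6
grip_force: 30.0
```

Request:
drive_tool(targets=[3.7,0.5,0,0,0,0,3.7,0.5,0,0,0,0,3.7,0.5,0,0,0,0,3.7,0.5,0,0,0,0,3.7,0.5,0,0,0,0,3.7,0.5,0,0,0,0,3.7,0.5,0,0,0,0,3.3,0.5,0,0,0,0,1.6,0.1,0,0,0,-3.6,0,0,0,0,0,0])

```text
clock: 14.67
eef_pos: [516.7, 397.7, 290.3]
orientation: [-0.002, 0.681, 0.732, -0.001]
contact_force: [-0.8, 0.6, -2.7]
width: 60.0
grip_force: 30.0
```

Request:
drive_tool(targets=[0,0,3,0,0,0,0,0,3,0,0,0,0,0,3,0,0,0,0,0,0,0,0,0,0,0,0,0,0,0])

```text
clock: 15.08
eef_pos: [518.6, 391.3, 200.6]
orientation: [-0.0, 0.685, 0.729, -0.003]
contact_force: [0.2, -0.4, -1.8]
width: 60.4
grip_force: 30.0
```

```bash
python3 -c "
from h import *
go(522.6,395.6,120,93.6)
a=get_image('scene')[130:330,60:330,::-1]
cv2.imwrite('pics/a3.png',cv2.resize(a,None,fx=2.8,fy=2.8))"
```

```text
t 15.1 pos [518.6 391.3 200.6] shift cm [0.43 0.46 8.06] turn [-0.2  0.2 -0.1] F [ 0.2 -0.4 -1.8] w 60.4 g 30.0 q7 -0.95
```

View pics/a3.png

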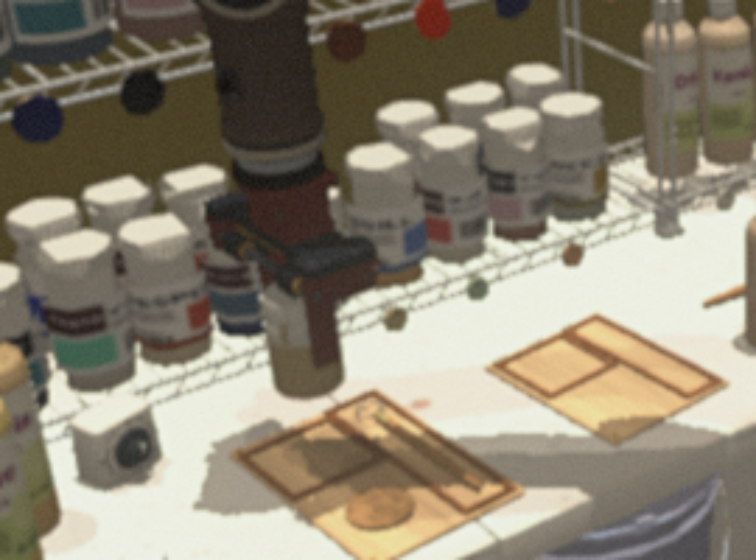

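The loop lies in its trough (picture px 420,440), and the jar hangs upright. I lower the jar into the bay, slowly near the floor.

Request:
drive_tool(targets=[0.43,0.45,0,0,0,0,0,0,2.5,0,0,0,0,0,2.5,0,0,0,0,0,1.5,0,0,0,0,0,0.6,0,0,0,0,0,0,0,0,0,0,0,0,0,0,0])

```text
clock: 15.72
eef_pos: [524.6, 397.8, 132.8]
orientation: [-0.0, 0.685, 0.729, 0.001]
contact_force: [0.1, -0.4, -2.5]
width: 60.1
grip_force: 30.0
```

Request:
drive_tool(targets=[0,0,0,0,0,0,0,0,0,0,0,0,0,0,0,0,0,0])

```text
clock: 15.97
eef_pos: [524.5, 397.5, 132.8]
orientation: [0.0, 0.685, 0.729, 0.001]
contact_force: [1.6, -0.2, -2.4]
width: 60.2
grip_force: 30.0
```

```bash
python3 -c "
from h import *
go(522.6,395.6,120,93.6)"
```

```text
t 16.0 pos [524.5 397.5 132.8] shift cm [-0.18 -0.2   1.28] turn [ 0.1 -0.1 -0. ] F [ 1.6 -0.2 -2.4] w 60.2 g 30.0 q7 -0.98
```

Request:
drive_tool(targets=[-0.2,-0.2,0.4,0,0,0,0,0,0.4,0,0,0,0,0,0.3,0,0,0,0,0,0,0,0,0,0,0,0,0,0,0])

```text
clock: 16.38
eef_pos: [522.1, 395.0, 120.3]
orientation: [-0.0, 0.685, 0.729, -0.0]
contact_force: [0.5, 0.2, -2.3]
width: 59.6
grip_force: 30.0
```

Request:
drive_tool(targets=[0,0,0.2,0,0,0,0,0,0,0,0,0,0,0,0,0,0,0])

```text
clock: 16.63
eef_pos: [522.2, 395.3, 119.9]
orientation: [0.0, 0.685, 0.729, 0.0]
contact_force: [-3.7, -3.1, 8.1]
width: 60.4
grip_force: 30.0
```

Contact with the floor at 119.9, as expected. I release and rise.

Request:
drive_tool(targets=[0,0,0,0,0,0,0,0,0,0,0,0,0,0,0,0,0,0,0,0,0,0,0,0,0,0,0,0,0,0], fingers=1)

```text
clock: 17.05
eef_pos: [522.3, 395.1, 118.5]
orientation: [-0.0, 0.685, 0.729, -0.0]
contact_force: [0.5, -0.8, 0.3]
width: 87.0
grip_force: 0.0
```

Request:
drive_tool(targets=[0,0,-2,0,0,0,0,0,-3.5,0,0,0,0,0,-4,0,0,0,0,0,-4,0,0,0,0,0,-3,0,0,0,0,0,0,0,0,3.6,0,0,0,0,0,0])

```text
clock: 17.63
eef_pos: [522.7, 395.7, 286.1]
orientation: [0.0, 0.708, 0.706, 0.002]
contact_force: [0.4, -0.8, -0.4]
width: 87.4
grip_force: 0.0
```

```bash
python3 -c "
from h import *
go(411.3,-158.5,280,90)"
```

```text
t 17.6 pos [522.7 395.7 286.1] shift cm [-55.46 -10.96   0.44] turn [ 0.2 -0.1 -0.2] F [ 0.4 -0.8 -0.4] w 87.4 g 0.0 q7 -0.96
```

Request:
drive_tool(targets=[-2,-0.4,0,0,0,0,-3.8,-0.7,0,0,0,0,-3.8,-0.7,0,0,0,0,-3.8,-0.7,0,0,0,0,-3.8,-0.7,0,0,0,0,-3.8,-0.7,0,0,0,0,-3.8,-0.7,0,0,0,0,-3.8,-0.8,0,0,0,0,-3.8,-0.8,0,0,0,0,-3.8,-0.8,0,0,0,0], fingers=0.5)

```text
clock: 18.47
eef_pos: [450.6, 31.1, 282.5]
orientation: [-0.001, 0.707, 0.707, -0.001]
contact_force: [0.8, -0.6, 0.4]
width: 66.1
grip_force: 0.0
```

Request:
drive_tool(targets=[-3.8,-0.8,0,0,0,0,-3.8,-0.8,0,0,0,0,-3.8,-0.8,0,0,0,0,-3.8,-0.8,0,0,0,0,-3,-0.5,0,0,0,0,-1.2,0,0,0,0,0,0,0,4,0,0,0,0,0,4,0,0,0,0,0,0,0,0,0,0,0,0,0,0,0])

```text
clock: 19.3
eef_pos: [413.3, -160.3, 202.0]
orientation: [-0.003, 0.707, 0.707, -0.001]
contact_force: [-0.4, 0.9, 0.7]
width: 66.2
grip_force: 0.0
```

Request:
drive_tool(targets=[0,0,0,0,0,0,0,0,0,0,0,0])

```text
clock: 19.47
eef_pos: [415.9, -160.9, 205.4]
orientation: [0.001, 0.707, 0.707, 0.0]
contact_force: [-0.5, 0.2, 0.4]
width: 65.6
grip_force: 0.0
```

```bash
python3 -c "
from h import *
go(411.3,-158.5,82.5,90)
b=get_image('top')[170:300,70:260,::-1]
cv2.imwrite('pics/a4.png',cv2.resize(b,None,fx=4,fy=4,interpolation=cv2.INTER_CUBIC))"
```

```text
t 19.5 pos [ 415.9 -160.9  205.4] shift cm [ 0.25 -0.49 12.29] turn [0.1 0.1 0. ] F [-0.5  0.2  0.4] w 65.6 g 0.0 q7 0.14
```

View pics/a4.png

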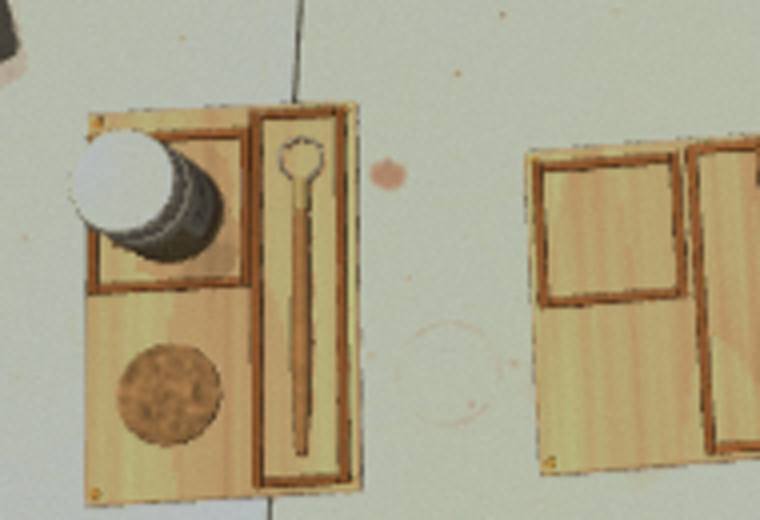

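The loop sits centred in the trough and the jar in the bay. Now the tile.

Request:
drive_tool(targets=[0.25,-0.45,0,0,0,0,0,0,3.5,0,0,0,0,0,3.5,0,0,0,0,0,3,0,0,0,0,0,1.5,0,0,0,0,0,0.4,0,0,0,0,0,0,0,0,0,0,0,0,0,0,0,0,0,0,0,0,0])

```text
clock: 20.27
eef_pos: [411.3, -158.7, 86.1]
orientation: [0.001, 0.707, 0.707, 0.001]
contact_force: [-0.5, 0.0, 0.4]
width: 65.8
grip_force: 0.0
```

```bash
python3 -c "
from h import *
go(411.3,-158.5,82.5,90)
print(plane('top',[(70+123.5/4-.5,170+184.5/4-.5)],98))"
```

```text
t 20.3 pos [ 411.3 -158.7   86.1] shift cm [ 0.02 -0.01  0.36] turn [ 0.1  0.1 -0. ] F [-0.5  0.   0.4] w 65.8 g 0.0 q7 0.0
[[519.23216265 393.84894512  98.        ]]
```

Request:
drive_tool(targets=[0,0,0.35,0,0,0,0,0,0,0,0,0,0,0,0,0,0,0])

```text
clock: 20.52
eef_pos: [410.6, -158.5, 81.6]
orientation: [0.0, 0.707, 0.707, 0.0]
contact_force: [0.0, 0.1, 1.1]
width: 66.0
grip_force: 0.0
```

Request:
drive_tool(targets=[0,0,0,0,0,0,0,0,0,0,0,0,0,0,0,0,0,0,0,0,0,0,0,0,0,0,0,0,0,0,0,0,0,0,0,0], fingers=-0.7, newtons=15)

```text
clock: 21.02
eef_pos: [410.4, -158.4, 81.2]
orientation: [-0.0, 0.707, 0.707, -0.0]
contact_force: [0.0, -0.4, 1.7]
width: 38.8
grip_force: 15.0
```

Request:
drive_tool(targets=[0,0,-1,0,0,0,0,0,-2.5,0,0,0,0,0,-4,0,0,0,0,0,-4,0,0,0,0,0,-4,0,0,0,0,0,-3.5,0,0,0,0,0,0,0,0,0])

```text
clock: 21.6
eef_pos: [412.9, -158.8, 278.3]
orientation: [0.005, 0.707, 0.707, 0.002]
contact_force: [0.4, -0.4, 0.3]
width: 39.0
grip_force: 15.0
```

```bash
python3 -c "
from h import *
go(413,388.6,270,183.6)"
```

```text
t 21.6 pos [ 412.9 -158.8  278.3] shift cm [ 5.474e+01 -2.000e-02  6.100e-01] turn [  0.2   0.6 -93.6] F [ 0.4 -0.4  0.3] w 39.0 g 15.0 q7 0.19
```

Request:
drive_tool(targets=[1.5,0,0,0,0,0,3.3,0,0,0,0,0,3.8,0,0,0,0,0,3.8,0,0,0,0,0,3.8,0,0,0,0,0,3.8,0,0,0,0,0,3.8,0,0,0,0,0,3.8,0,0,0,0,0,3.8,0,0,0,0,0,3.8,0,0,0,0,0])

```text
clock: 22.43
eef_pos: [409.9, 195.3, 271.6]
orientation: [0.0, 0.707, 0.707, 0.0]
contact_force: [2.3, -0.7, 0.0]
width: 38.6
grip_force: 15.0
```

Request:
drive_tool(targets=[3.8,0,0,0,0,0,3.8,0,0,0,0,0,3.8,0,0,0,0,0,3.8,0,0,0,0,0,2.8,0,0,0,0,0,1.5,0,0,0,0,0,0,0,0,0,0,-6.7,0,0,0,0,0,-6.7,0,0,0,0,0,-6.7,0,0,0,0,0,-6.7])

```text
clock: 23.27
eef_pos: [410.3, 388.6, 271.3]
orientation: [0.0, 0.521, 0.853, -0.0]
contact_force: [0.0, 0.1, -1.0]
width: 38.8
grip_force: 15.0
```

Request:
drive_tool(targets=[0,0,0,0,0,-6.7,0,0,0,0,0,-6.7,0,0,0,0,0,-6.7,0,0,0,0,0,-6.7,0,0,0,0,0,-6.7,0,0,0,0,0,-6.7,0,0,0,0,0,-6.7,0,0,0,0,0,-6.7,0,0,0,0,0,-6.7,0,0,0,0,0,-6.7])

```text
clock: 24.1
eef_pos: [410.6, 388.2, 271.4]
orientation: [0.0, -0.036, 0.999, -0.0]
contact_force: [-0.4, 0.2, -0.1]
width: 38.7
grip_force: 15.0
```

Request:
drive_tool(targets=[0,0,4,0,0,0,0,0,4,0,0,0,0,0,0,0,0,0,0,0,0,0,0,0])

```text
clock: 24.43
eef_pos: [410.0, 387.7, 190.4]
orientation: [-0.002, -0.033, 0.999, -0.001]
contact_force: [0.5, 1.1, 0.4]
width: 39.2
grip_force: 15.0
```

```bash
python3 -c "
from h import *
go(413,388.6,92,183.6)"
```

```text
t 24.4 pos [410.  387.7 190.4] shift cm [-0.33  0.09  9.84] turn [-0.1 -0.2  0.2] F [0.5 1.1 0.4] w 39.2 g 15.0 q7 0.26
```

Request:
drive_tool(targets=[-0.3,0.05,0,0,0,0,0,0,3,0,0,0,0,0,3,0,0,0,0,0,2,0,0,0,0,0,1,0,0,0,0,0,0.5,0,0,0,0,0,0,0,0,0,0,0,0,0,0,0,0,0,0,0,0,0])

```text
clock: 25.18
eef_pos: [414.3, 390.1, 97.8]
orientation: [0.001, -0.033, 0.999, 0.001]
contact_force: [-0.1, -0.2, -0.2]
width: 38.6
grip_force: 15.0
```

```bash
python3 -c "
from h import *
go(413,388.6,92,183.6)
a=get_image('scene')[230:340,130:260,::-1]
cv2.imwrite('pics/a5.png',cv2.resize(a,None,fx=5,fy=5,interpolation=cv2.INTER_CUBIC))"
```

```text
t 25.2 pos [414.3 390.1  97.8] shift cm [ 0.14 -0.15  0.58] turn [0.1 0.1 0.2] F [-0.1 -0.2 -0.2] w 38.6 g 15.0 q7 0.16
```

View pics/a5.png

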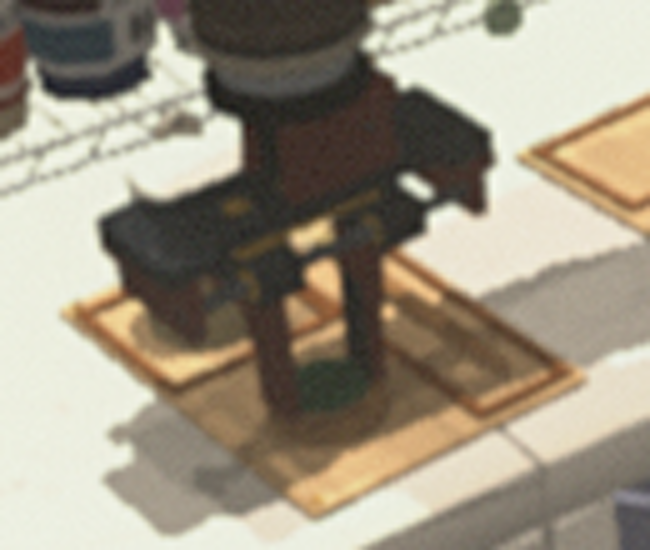

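```bash
python3 -c "
from h import *
for P in ([522,395,6],[522,395,98],[413,388.6,10],[413,388.6,18]): print(P,(proj('scene',P)[0]-[130,230])*5)
a=get_image('scene')[200:340,100:280,::-1]
cv2.imwrite('pics/a6.png',cv2.resize(a,None,fx=4.4,fy=4.2,interpolation=cv2.INTER_CUBIC))"
```

```text
[522, 395, 6] [209.56102933 318.58692984]
[522, 395, 98] [187.2517606  163.13027213]
[413, 388.6, 10] [328.04314548 404.69513645]
[413, 388.6, 18] [326.36709917 391.10748249]
```

The jar should show at a5 px (200,160–320), but that spot looks empty, so I look wider.

View pics/a6.png

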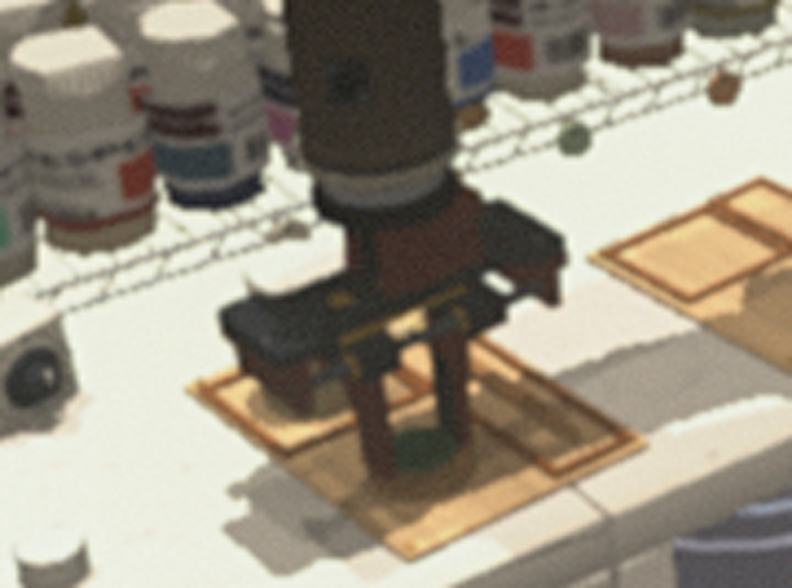

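The jar stands in its bay, mostly hidden by the gripper, with its lid just visible at (290,285). The tile is between the fingers over the cork. I lower it and release.

Request:
drive_tool(targets=[0.13,-0.13,0.3,0,0,0,0,0,0.25,0,0,0,0,0,0,0,0,0,0,0,0,0,0,0])

```text
clock: 25.62
eef_pos: [412.6, 387.8, 90.7]
orientation: [0.0, -0.033, 0.999, -0.0]
contact_force: [-0.2, -1.2, 2.7]
width: 38.5
grip_force: 15.0
```

Request:
drive_tool(targets=[0,0,0.1,0,0,0,0,0,0,0,0,0])

```text
clock: 25.78
eef_pos: [412.5, 387.9, 90.5]
orientation: [0.0, -0.033, 0.999, -0.0]
contact_force: [-1.4, -3.2, 12.1]
width: 39.1
grip_force: 16.9
```

Request:
drive_tool(targets=[0,0,0,0,0,0,0,0,0,0,0,0,0,0,0,0,0,0,0,0,0,0,0,0], fingers=0.3)

```text
clock: 26.12
eef_pos: [412.6, 389.3, 90.4]
orientation: [0.001, -0.033, 0.999, 0.001]
contact_force: [0.8, 2.1, 6.1]
width: 56.3
grip_force: 3.3
```

Request:
drive_tool(targets=[0,0,-2,0,0,0,0,0,-4,0,0,0,0,0,-4,0,0,0,0,0,-4,0,0,0,0,0,-4,0,0,0,0,0,0,0,0,6.9,0,0,0,0,0,6.9,0,0,0,0,0,6.9,0,0,0,0,0,6.9,0,0,0,0,0,6.9])

```text
clock: 26.95
eef_pos: [412.4, 387.2, 269.1]
orientation: [-0.0, 0.268, 0.963, -0.001]
contact_force: [0.1, 0.3, 1.0]
width: 57.0
grip_force: 0.0
```

Request:
drive_tool(targets=[0,0,0,0,0,6.9,0,0,0,0,0,6.9,0,0,0,0,0,6.9,0,0,0,0,0,6.9,0,0,0,0,0,6.9,0,0,0,0,0,6.9,0,0,0,0,0,6.9,0,0,0,0,0,6.9,0,0,0,0,0,6.9,0,0,0,0,0,0], fingers=0)

```text
clock: 27.78
eef_pos: [412.3, 387.4, 269.1]
orientation: [0.0, 0.726, 0.687, -0.001]
contact_force: [0.2, 0.6, -0.8]
width: 43.9
grip_force: 0.0
```

```bash
python3 -c "
from h import *
go(513.7,-145,270,87)"
```

```text
t 27.8 pos [412.3 387.4 269.1] shift cm [-5.260e+01  1.305e+01 -1.000e-02] turn [-0.   0.1 -0.1] F [ 0.2  0.6 -0.8] w 43.9 g 0.0 q7 -1.16
```

Request:
drive_tool(targets=[-2,0.5,0,0,0,0,-3.8,0.9,0,0,0,0,-3.8,0.9,0,0,0,0,-3.8,0.9,0,0,0,0,-3.8,0.9,0,0,0,0,-3.8,0.9,0,0,0,0,-3.8,0.9,0,0,0,0,-3.8,0.9,0,0,0,0,-3.8,1,0,0,0,0,-3.8,1,0,0,0,0])

```text
clock: 28.62
eef_pos: [482.1, 19.8, 269.5]
orientation: [-0.0, 0.723, 0.691, -0.0]
contact_force: [-0.1, -0.1, 0.4]
width: 44.2
grip_force: 0.0
```

Request:
drive_tool(targets=[-3.8,1,0,0,0,0,-3.8,1,0,0,0,0,-3.8,1,0,0,0,0,-3.2,0.8,0,0,0,0,-1.8,0.4,0,0,0,0,0,0,3,0,0,0,0,0,3,0,0,0,0,0,0,0,0,0,0,0,0,0,0,0,0,0,0,0,0,0])

```text
clock: 29.45
eef_pos: [516.7, -143.5, 210.6]
orientation: [0.0, 0.724, 0.69, 0.0]
contact_force: [-0.7, -0.1, 0.7]
width: 43.8
grip_force: 0.0
```

Request:
drive_tool(targets=[0,0,0,0,0,0,0,0,0,0,0,0])

```text
clock: 29.62
eef_pos: [517.1, -143.7, 211.3]
orientation: [0.001, 0.724, 0.69, 0.001]
contact_force: [-0.1, -0.5, -0.1]
width: 43.8
grip_force: 0.0
```

```bash
cat >> h.py <<'E'
def tile():
    hsv=cv2.cvtColor(get_image('top'),cv2.COLOR_RGB2HSV)
    m=cv2.inRange(hsv,(45,60,20),(90,255,140)); m[:200]=0;m[300:]=0;m[:,200:]=0
    n,_,st,c=cv2.connectedComponentsWithStats(m); i=1+np.argmax(st[1:,4]); print("tile",st[i],plane("top",[c[i]],18).round(1))
E
python3 -c "
from h import *
go(513.7,-145,86,87)
tile()"
```

```text
t 29.6 pos [ 517.1 -143.7  211.3] shift cm [-0.14 -0.37 12.52] turn [0.1 0.  0.2] F [-0.1 -0.5 -0.1] w 43.8 g 0.0 q7 -0.08
tile [104 261  17  17 230] [[411.6 386.1  18. ]]
```

The tile is within 3 mm of the pad centre. Now the needle tool.

Request:
drive_tool(targets=[-0.14,-0.35,0,0,0,0,0,0,3.5,0,0,0,0,0,3.5,0,0,0,0,0,3,0,0,0,0,0,1.5,0,0,0,0,0,0.6,0,0,0,0,0,0,0,0,0,0,0,0,0,0,0,0,0,0,0,0,0])

```text
clock: 30.42
eef_pos: [513.7, -145.2, 90.1]
orientation: [0.001, 0.724, 0.689, 0.001]
contact_force: [0.4, 0.0, 0.3]
width: 44.0
grip_force: 0.0
```

```bash
python3 -c "
from h import *
go(513.7,-145,86,87)"
```

```text
t 30.4 pos [ 513.7 -145.2   90.1] shift cm [0.02 0.   0.41] turn [0.1 0.  0.2] F [0.4 0.  0.3] w 44.0 g 0.0 q7 -0.18
```

Request:
drive_tool(targets=[0,0,0.35,0,0,0,0,0,0,0,0,0,0,0,0,0,0,0])

```text
clock: 30.67
eef_pos: [513.0, -145.2, 85.7]
orientation: [0.0, 0.724, 0.689, 0.0]
contact_force: [0.5, 0.2, -0.4]
width: 43.7
grip_force: 0.0
```

Request:
drive_tool(targets=[0,0,0,0,0,0,0,0,0,0,0,0,0,0,0,0,0,0,0,0,0,0,0,0,0,0,0,0,0,0,0,0,0,0,0,0], fingers=-1, newtons=15)

```text
clock: 31.17
eef_pos: [512.8, -145.1, 85.2]
orientation: [0.0, 0.724, 0.689, 0.0]
contact_force: [0.2, -0.5, -0.8]
width: 11.3
grip_force: 15.0
```

Request:
drive_tool(targets=[0,0,-1,0,0,0,0,0,-2.5,0,0,0,0,0,-4,0,0,0,0,0,-4,0,0,0,0,0,-4,0,0,0,0,0,-1,0,0,0,0,0,0,0,0,0,0,0,0,0,0,0])

```text
clock: 31.83
eef_pos: [512.6, -145.2, 250.7]
orientation: [0.001, 0.724, 0.689, 0.0]
contact_force: [0.2, 0.4, -0.1]
width: 11.3
grip_force: 15.0
```

```bash
python3 -c "
from h import *
go(493.3,61.8,250,185.1)"
```

```text
t 31.8 pos [ 512.6 -145.2  250.7] shift cm [20.58 -2.96  0.04] turn [  0.    0.1 -97.9] F [ 0.2  0.4 -0.1] w 11.3 g 15.0 q7 -0.05
```

Request:
drive_tool(targets=[2,-0.3,0,0,0,0,3.7,-0.5,0,0,0,0,3.7,-0.5,0,0,0,0,3.7,-0.5,0,0,0,0,3.7,-0.5,0,0,0,0,2.5,-0.4,0,0,0,0,1.3,-0.3,0,0,0,0,0,0,0,0,0,-7,0,0,0,0,0,-7,0,0,0,0,0,-7])

```text
clock: 32.67
eef_pos: [491.8, 62.6, 248.1]
orientation: [-0.002, 0.583, 0.812, -0.001]
contact_force: [-0.7, 0.5, -0.2]
width: 11.3
grip_force: 15.0
```

Request:
drive_tool(targets=[0,0,0,0,0,-7,0,0,0,0,0,-7,0,0,0,0,0,-7,0,0,0,0,0,-7,0,0,0,0,0,-7,0,0,0,0,0,-7,0,0,0,0,0,-7,0,0,0,0,0,-7,0,0,0,0,0,-7,0,0,0,0,0,-7])

```text
clock: 33.5
eef_pos: [491.9, 62.0, 248.1]
orientation: [-0.002, 0.013, 1.0, 0.0]
contact_force: [0.3, -0.2, 0.6]
width: 11.5
grip_force: 15.0
```

Request:
drive_tool(targets=[0,0,3,0,0,-6.9,0,0,4,0,0,0,0,0,3,0,0,0,0,0,0,0,0,0,0,0,0,0,0,0,0,0,0,0,0,0,0,0,0,0,0,0])

```text
clock: 34.08
eef_pos: [493.7, 62.6, 151.6]
orientation: [0.001, -0.044, 0.999, 0.0]
contact_force: [-0.4, 0.9, -0.4]
width: 11.0
grip_force: 15.0
```

```bash
python3 -c "
from h import *
go(493.3,61.8,91.5,185.1)"
```

```text
t 34.1 pos [493.7  62.6 151.6] shift cm [ 0.06 -0.08  6.01] turn [ 0.   0.1 -0. ] F [-0.4  0.9 -0.4] w 11.0 g 15.0 q7 0.94
```

Request:
drive_tool(targets=[0,0,2.5,0,0,0,0,0,2,0,0,0,0,0,0.8,0,0,0,0,0,0.4,0,0,0,0,0,0,0,0,0,0,0,0,0,0,0,0,0,0,0,0,0])

```text
clock: 34.67
eef_pos: [493.7, 62.3, 94.3]
orientation: [0.001, -0.044, 0.999, 0.0]
contact_force: [0.2, 0.3, 1.0]
width: 11.4
grip_force: 15.0
```

```bash
python3 -c "
from h import *
go(493.3,61.8,91.5,185.1)"
```

```text
t 34.7 pos [493.7  62.3  94.3] shift cm [ 0.04 -0.05  0.28] turn [-0.   0.1 -0. ] F [0.2 0.3 1. ] w 11.4 g 15.0 q7 0.86
```

Request:
drive_tool(targets=[0,-0.05,0.15,0,0,0,0,0,0,0,0,0,0,0,0,0,0,0])

```text
clock: 34.92
eef_pos: [493.2, 61.5, 91.9]
orientation: [0.0, -0.044, 0.999, -0.0]
contact_force: [-0.3, 0.6, 0.7]
width: 11.4
grip_force: 15.0
```

```bash
python3 -c "
from h import *
go(493.3,61.8,91.5,185.1)"
```

```text
t 34.9 pos [493.2  61.5  91.9] shift cm [-0.02  0.02  0.04] turn [-0.  0. -0.] F [-0.3  0.6  0.7] w 11.4 g 15.0 q7 0.85
```

Request:
drive_tool(targets=[0,0,0,0,0,0,0,0,0,0,0,0,0,0,0,0,0,0,0,0,0,0,0,0], fingers=-0.3)

```text
clock: 35.25
eef_pos: [493.0, 61.7, 91.6]
orientation: [-0.0, -0.044, 0.999, -0.0]
contact_force: [-0.0, -1.0, -0.0]
width: 30.3
grip_force: 0.0
```

Request:
drive_tool(targets=[0,0,-2,0,0,0,0,0,-4,0,0,0,0,0,-4,0,0,0,0,0,-4,0,0,0,0,0,-4,0,0,0,0,0,-3,0,0,0,0,0,0,0,0,0,0,0,0,0,0,0], fingers=0.95)

```text
clock: 35.92
eef_pos: [493.6, 61.7, 303.1]
orientation: [0.002, -0.044, 0.999, -0.0]
contact_force: [-1.1, -0.3, -0.9]
width: 80.8
grip_force: 0.0
```

```bash
python3 -c "
from h import *
go(422.9,-65.1,290,185.1)"
```

```text
t 35.9 pos [493.6  61.7 303.1] shift cm [  8.16 -12.01   1.29] turn [-0.1  0.2 -0.1] F [-1.1 -0.3 -0.9] w 80.8 g 0.0 q7 1.14
```

Request:
drive_tool(targets=[1,-1.5,0,0,0,0,2,-3,0,0,0,0,2.2,-3.2,0,0,0,0,1.9,-2.8,0,0,0,0,1,-1.5,0,0,0,0,0,0,2,0,0,0,0,0,2,0,0,0,0,0,0,0,0,0,0,0,0,0,0,0,0,0,0,0,0,0])

```text
clock: 36.75
eef_pos: [423.0, -64.5, 261.7]
orientation: [-0.0, -0.045, 0.999, 0.0]
contact_force: [0.1, -0.2, 0.8]
width: 85.6
grip_force: 0.0
```

```bash
python3 -c "
from h import *
go(422.9,-65.1,172,185.1)
b=get_image('top')[180:310,80:280,::-1]
cv2.imwrite('pics/a7.png',cv2.resize(b,None,fx=4,fy=4,interpolation=cv2.INTER_CUBIC))"
```

```text
t 36.8 pos [423.  -64.5 261.7] shift cm [ 0.01 -0.07  8.97] turn [ 0.1 -0.   0. ] F [ 0.1 -0.2  0.8] w 85.6 g 0.0 q7 1.46
```

View pics/a7.png

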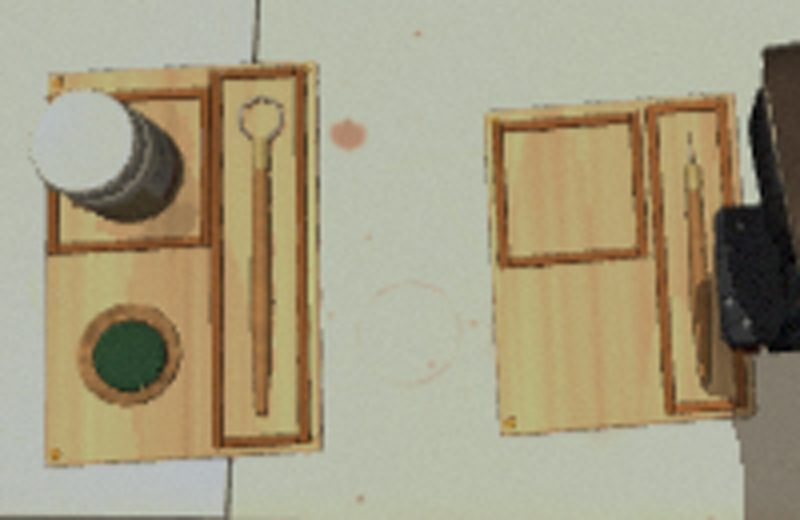

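The kits look right so far, with the tile on the cork, the loop and needle in their troughs and the jar in its bay. Now the bottle.

Request:
drive_tool(targets=[0,-0.05,2.5,0,0,0,0,0,3,0,0,0,0,0,2,0,0,0,0,0,1,0,0,0,0,0,0.4,0,0,0,0,0,0,0,0,0,0,0,0,0,0,0])

```text
clock: 37.38
eef_pos: [423.7, -65.3, 173.6]
orientation: [0.001, -0.044, 0.999, -0.0]
contact_force: [0.0, 0.7, -0.5]
width: 85.5
grip_force: 0.0
```

Request:
drive_tool(targets=[0,0,0,0,0,0,0,0,0,0,0,0,0,0,0,0,0,0,0,0,0,0,0,0,0,0,0,0,0,0,0,0,0,0,0,0], fingers=-0.6, newtons=30)

```text
clock: 37.88
eef_pos: [423.1, -65.5, 172.8]
orientation: [0.0, -0.044, 0.999, -0.0]
contact_force: [0.9, -0.1, 1.7]
width: 50.2
grip_force: 30.0
```

Request:
drive_tool(targets=[0,0,-0.5,0,0,0,0,0,-1,0,0,0,0,0,-1.5,0,0,0,0,0,-1.5,0,0,0,0,0,-1,0,0,0,0,0,0,0,0,0,0,0,0,0,0,0])

```text
clock: 38.47
eef_pos: [423.1, -65.8, 228.1]
orientation: [0.001, -0.044, 0.999, -0.0]
contact_force: [-0.6, 0.3, -2.1]
width: 50.9
grip_force: 30.0
```

```bash
python3 -c "
from h import *
go(514.5,135.8,230,185.1)"
```

```text
t 38.5 pos [423.1 -65.8 228.1] shift cm [-10.87  19.28  -0.2 ] turn [-0.1  0.1 -0.1] F [-0.6  0.3 -2.1] w 50.9 g 30.0 q7 1.39
```

Request:
drive_tool(targets=[-0.6,1,0,0,0,0,-1.1,2,0,0,0,0,-1.6,2.8,0,0,0,0,-1.7,3,0,0,0,0,-1.7,3,0,0,0,0,-1.6,2.8,0,0,0,0,-1.3,2.5,0,0,0,0,-0.8,1.4,0,0,0,0,-0.5,0.8,0,0,0,0,0,0,0,0,0,0])

```text
clock: 39.3
eef_pos: [514.5, 138.2, 226.8]
orientation: [-0.001, -0.046, 0.999, 0.001]
contact_force: [-0.2, -0.3, -2.8]
width: 50.4
grip_force: 30.0
```

Request:
drive_tool(targets=[0,0,1.5,0,0,0,0,0,1.5,0,0,0,0,0,0.6,0,0,0,0,0,0,0,0,0,0,0,0,0,0,0,0,0,0,0,0,0])

```text
clock: 39.8
eef_pos: [514.7, 135.9, 192.3]
orientation: [0.0, -0.044, 0.999, -0.0]
contact_force: [0.2, 0.2, -1.7]
width: 50.8
grip_force: 30.0
```

```bash
python3 -c "
from h import *
go(514.5,135.8,178.8,185.1)"
```

```text
t 39.8 pos [514.7 135.9 192.3] shift cm [ 0.03 -0.01  1.35] turn [-0.   0.  -0.1] F [ 0.2  0.2 -1.7] w 50.8 g 30.0 q7 0.86
```

Request:
drive_tool(targets=[0,0,0.5,0,0,0,0,0,0.5,0,0,0,0,0,0.15,0,0,0,0,0,0,0,0,0,0,0,0,0,0,0,0,0,0,0,0,0])

```text
clock: 40.3
eef_pos: [514.6, 136.5, 180.2]
orientation: [0.0, -0.044, 0.999, 0.0]
contact_force: [0.4, -0.8, -2.3]
width: 50.7
grip_force: 30.0
```

Request:
drive_tool(targets=[0,0,0.2,0,0,0,0,0,0,0,0,0,0,0,0,0,0,0])

```text
clock: 40.55
eef_pos: [514.9, 136.8, 178.7]
orientation: [0.001, -0.044, 0.999, 0.0]
contact_force: [0.1, 0.5, 3.7]
width: 50.9
grip_force: 30.0
```

Touchdown at 178.7. I release, rise and move back out of the way.

Request:
drive_tool(targets=[0,0,0,0,0,0,0,0,0,0,0,0,0,0,0,0,0,0,0,0,0,0,0,0,0,0,0,0,0,0], fingers=0.95)

```text
clock: 40.97
eef_pos: [514.5, 136.3, 178.0]
orientation: [-0.0, -0.044, 0.999, -0.0]
contact_force: [0.4, 0.2, -0.5]
width: 80.2
grip_force: 0.0
```

Request:
drive_tool(targets=[0,0,-2,0,0,0,0,0,-3.5,0,0,0,0,0,-4,0,0,0,0,0,-3,0,0,0,1,-3,0,0,0,0,1,-4,0,0,0,0,1,-4,0,0,0,0,1,-4,0,0,0,0,1,-4,0,0,0,0,0,-4,0,0,0,0])

```text
clock: 41.8
eef_pos: [483.2, -99.1, 303.3]
orientation: [-0.0, -0.044, 0.999, -0.001]
contact_force: [0.8, 0.7, -0.4]
width: 86.0
grip_force: 0.0
```

Request:
drive_tool(targets=[0,-4,0,0,0,0,0,-4,0,0,0,0,0,-4,0,0,0,0,0,-3,0,0,0,0,0,0,0,0,0,0,0,0,0,0,0,0])

```text
clock: 42.3
eef_pos: [497.8, -248.3, 302.5]
orientation: [-0.0, -0.042, 0.999, 0.001]
contact_force: [-0.2, 0.9, -0.2]
width: 85.7
grip_force: 0.0
```

```bash
python3 -c "
from h import *
go(514.5,135.8,178.8,185.1)
a=get_image('scene')[150:350,100:370,::-1];b=get_image('top')[180:310,70:350,::-1]
a=cv2.resize(a,(405,300));b=cv2.resize(b,(700,298))
cv2.imwrite('pics/a8.png',np.vstack([np.pad(a,((0,0),(0,295),(0,0))),b]))"
```

```text
t 42.3 pos [ 497.8 -248.3  302.5] shift cm [-4.92 38.12 12.41] turn [ 0.1 -0.  -0.2] F [-0.2  0.9 -0.2] w 85.7 g 0.0 q7 1.72
```

View pics/a8.png

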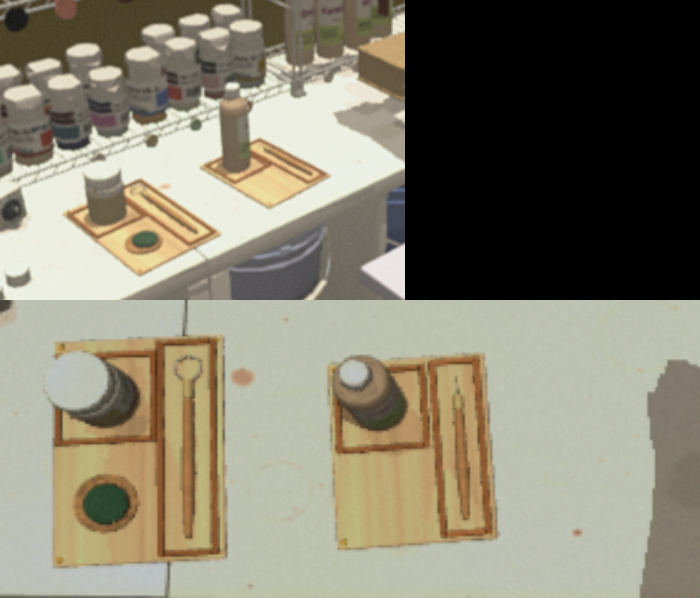

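All five pieces stand or lie in their bays, clear of the beads. I hand the job in.

```bash
python3 -c "
from cell import job
print(job.sign_off())"
```

```text
the job is handed in; nothing more can be done
None
```

Both kits are made up in the order asked and handed in at about 42 s: the last pictures show all five pieces in place and clear of the beads, and I never moved the taller jar or the rib, though I took no final picture of those two.

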